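# Square a phone into the repair jig and close the jaw on it

### The job

Get the phone on the repair jig ready for work: push it along the plate until it lies square in the corner, one long edge against the fence and its left end against the end stop, and push the sliding jaw up until it touches the phone. Do it all by pushing with the fingertips; do not lift the phone off the plate, and leave the other things on the table where they are.

Things in the scene. Friction and masses are not known exactly. Their poses are not given: they have to be found in the camera images.
- jig: the repair jig, fixed to the table: an aluminium base plate 190 mm (its x) by 270 mm (its y), top face 14 mm above the table. Origin on the table under the plate's middle; x points away from the robot (turned up to 0.35 rad either way), y to the left along the plate, z up. Fence and end stop form a square corner at its far left. The rest of the plate is smooth and free, but for the jaw
- fence (a point): middle of the top of the inner face of the fence, a straight steel bar 8 mm high and 14 mm thick along the plate's far edge. In the jig's frame this inner face is the plane x = +80 mm, from y = -131 to +131 mm
- end_stop (a point): middle of the top of the inner face of the end stop, a steel bar 8 mm high and 14 mm thick at the plate's left end. In the jig's frame this inner face is the plane y = +118 mm, from x = +13 to +79 mm
- phone: phone flat on the plate, black screen up: 160 mm long (its y), 76 mm wide (its x), 9 mm thick, edges rounded 3 mm, about 0.19 kg, slides under 1 to 3 N. Origin in the middle of its underside. It starts askew by up to 0.2 rad, clear of fence, end stop and jaw; seated in the corner its middle is at x = +42, y = +38 mm in the jig's frame and its axes lie along the jig's
- jaw (a joint): travel of the sliding jaw along the jig's x towards the fence, m; 0 is all the way back (nearest the robot), starts between 0 and 0.010, end of travel 0.070; it touches the seated phone at about 0.056. It slides under a push of about 4 N and stays where it is left
- jaw_face (a point): middle of the jaw's front (rubber) face, which looks to the fence, 4 mm above the plate; moves with the jaw. The face is 50 mm wide (centred at y = +30 mm in the jig's frame) and 8 mm high; the jaw is a steel wedge that slopes up from this face to its back, 30 mm from front to back
- jaw_back (a point): middle of the jaw's upright back face, where it is pushed: 50 mm wide, from 1 to 25 mm above the plate, looks towards the robot; this point is 16 mm above the plate and 30 mm behind jaw_face; it moves with the jaw
- flux_jar: small round jar of flux paste, 40 mm across, 28 mm tall, standing just past the right (-y) end of the jig; origin under its middle
- spool: copper-coloured solder spool, 48 mm across, 32 mm tall, standing past the left (+y) end of the jig; origin under its middle
- screw_dish: shallow round steel dish, 70 mm across, 18 mm tall, past the left end of the jig; origin under its middle
- screwdriver: screwdriver 150 mm long, grey handle, lying on the table behind the far fence, roughly parallel with it; origin half-way along it, on the table
- spare_phone: another phone of the same size (160 x 76 x 9 mm) with its back off, lying on the table to the left, not on the jig; origin under its middle
- cleaner: white plastic bottle, 44 mm across, 85 mm tall, standing to the right; origin under its middle
- brush: brush 160 mm long, lying to the right; origin half-way along it, on the table
- speaker: small round loudspeaker, 56 mm across, 19 mm tall, lying to the left; origin under its middle
Not all that is in view belongs to the job. What is shaped like the phone but turquoise is not meant.

How it is judged:
At the end, for the whole second after the job is handed in: The phone lies flat on the plate, at rest, square to the jig within 0.03 rad, within 3 mm of the fence and of the end stop, and the jaw's front face stands within 2 mm of the phone's near edge (x of phone in the frame of jig between 0.039 and 0.0445 m and y of phone in the frame of jig between 0.035 and 0.0405 m and z of phone in the frame of jig below 0.0165 m and angle between the x axis of phone and the x axis of jig, either way round below 0.03 rad and angle between phone's own z axis and vertical below 0.03 rad and x of jaw_face in the frame of phone between -0.04 and -0.034 m and linear speed of phone below 0.01 m/s and velocity of joint jaw between -0.01 and 0.01 m/s); the robot touches nothing.
It fails at once if the phone is lifted (more than 6 mm off the plate) or tipped up (z of phone in the frame of jig above 0.02 m or angle between phone's own z axis and vertical above 0.15 rad).
It fails at once if another thing on the table is moved by more than 20 mm or lifted (distance of any of flux_jar, spool, screw_dish, screwdriver, spare_phone, cleaner, brush, speaker from where it was at the start of the episode above 0.02 m).
It also fails if it takes over 64 s, if anything falls off the work surface, if the arm or the gripper's body presses on something with over 40 N, if the wrist force passes 120 N, or if a joint passes its speed limit or range.

### The arm

A 7-joint arm with a two-finger parallel gripper is mounted at the origin on the work surface. World frame = base frame: x ahead of the robot, y to its left, z up, the work surface at z = 0. Lengths are in m, angles in rad, forces in N, time in s.
With the tool pointing down it reaches from about 0.4 to 0.85 m from the base axis. Payload 4.5 kg.
Tool frame: the origin (TCP) lies midway between the tips of the shut fingers; the grasp point (between the pads) lies 19 mm behind it; z points along the fingers, y is the line along which they close (so a half turn about z gives the same grasp; the last joint's range is limited). The gripper opens to 88 mm and grips with 3 to 60 N. Pads are 18 mm wide; open, the fingers measure 123 mm over their backs; the gripper's body (75 mm by 187 mm) begins 45 mm behind the grasp point.
Start: joints at [1.226, 0.689, -0.195, 1.565, 0.157, 0.902, -0.215], TCP at [0.231, -0.581, 0.239] pointing down, gripper open.
Joint ranges: [-3.01, 3.01], [-0.46, 2.08], [-1.47, 1.51], [0.13, 2.56], [-1, 4.14], [0.04, 2.09], [-2.66, 2.66]. Speed limits (rad/s): [2.57, 2.57, 3.14, 3.14, 3.14, 3.14, 3.14].

### API

Orientations are given as a unit quaternion [x, y, z, w].
In Python, from plant import r, eyes, finish_job gives the robot as it stands. The module is installed in compiled form; this text tells all that it offers.
- The arm moves only by the tool move_arm, never from a script. Its argument "motion" is a list of rows, each a list of 7 numbers: the shift along the tool's x, y, z in mm, then the turn, a rotation vector about the tool's x, y, z in degrees, then the closure, from 0 (fully open) to 1 (shut). A call has 1 to 5 rows; each row is the pose to reach, as a shift and turn from the pose commanded when the call began, along the tool's axes at that moment; what a row does not reach only later rows make up. A row lasts 1/8 s, in which the tool goes at most 62.5 mm and 10.7 degrees, less where a joint would pass 70% of its speed; a pose out of reach is approached as far as the arm can. A call with a gripper value outside its range is refused whole. The fingers move at their own pace and stop on an object; "newtons" is the grip in N (left out, the last holds). Time passes only in rows, so rows that repeat a pose let the fingers close. It gives the time, the measured TCP pose, the force, the opening and the grip force at its end, in the units of the state.
- r.get_state(): the state, without advancing time (a new reading comes with each control period).
- eyes.snapshot(name): name is "scene" or "top"; returns a dict with "frame" (480x640x3 uint8, red, green, blue), "z_map" (480x640 float32, m along the optical axis (not along the pixel's ray), 0 where there is no reading), "intrinsics" (3x3 intrinsics, pixels), "world_to_cam" (4x4, takes a point from world to camera coordinates). Camera axes: x right, y down, z forward; pixel columns grow to the right and rows downward; lengths in m; the calibration is good to about 2 mm. A picture is of the moment at which its call begins.
- finish_job(): hands the job in; it is judged then, once.
The state is a dict: "clock": time; "q": joint angles; "qd": joint speeds; "joint_torque": joint torques, N m; "tool_pos": TCP position; "eef_rot": TCP orientation; "contact_force": force on the tool from outside, world axes, zero at the start; "moment": the same for the moment, N m; "opening": opening from 0.0 (shut) to 1.0 (fully open); "finger_force": force on a finger pad.
Only numpy, scipy, OpenCV 4.12 (cv2) and the standard library are available. Lean on these libraries where they do the work, as an engineer would, in place of code of your own. Each camera call takes 0.05 s, during which the arm holds its last target. There are 200 camera calls.

## Working session

There is one attempt and no reset: what is moved stays moved. The work goes in short steps, Python scripts to look and compute and a tool call to move; the robot and the scene stay as the last step left them, time stands still between calls to the robot, and variables do not carry over. Pictures are saved under pics/ and viewed, at most 10 in all, crops included, and the job is handed in when it is done.

Besides the shell and the picture viewer there is one more tool, called after "Call:" by a JSON object that holds its "method" and its "body". move_arm: Moves the arm, as the interface text tells. Its arguments: {"type":"object","properties":{"motion":{"type":"array","items":{"type":"array","items":{"type":"number"}}},"newtons":{"type":"number"}},"required":["motion"]}

```bash
mkdir -p pics; python3 - <<'E'
from plant import r, eyes
import cv2
for n in("scene","top"):
    s=eyes.snapshot(n); cv2.imwrite(f"pics/{n}0.png",s["frame"][:,:,::-1]); print(n,s["intrinsics"].tolist(),s["world_to_cam"].round(4).tolist())
st=r.get_state();print(st["clock"],st["tool_pos"],st["eef_rot"],st["opening"])
E
```

```text
scene [[442.7686188928382, 0.0, 313.1964867178998], [0.0, 442.7686188928382, 242.5530394109852], [0.0, 0.0, 1.0]] [[0.696, 0.718, 0.0015, -0.3871], [0.4033, -0.3891, -0.8282, -0.1741], [-0.5941, 0.5771, -0.5604, 1.5177], [0.0, 0.0, 0.0, 1.0]]
top [[476.4558366294795, 0.0, 312.64328879718926], [0.0, 476.4558366294795, 239.94463413404839], [0.0, 0.0, 1.0]] [[-0.0122, -0.9999, -0.005, 0.0074], [-0.9806, 0.0129, -0.1954, 0.549], [0.1954, 0.0025, -0.9807, 0.9685], [0.0, 0.0, 0.0, 1.0]]
0.1 [ 0.23084926 -0.58021698  0.23800125] [ 9.82113940e-01  1.88285849e-01 -2.25241523e-04 -7.72120939e-04] 0.999421448849581
```

View pics/top0.png

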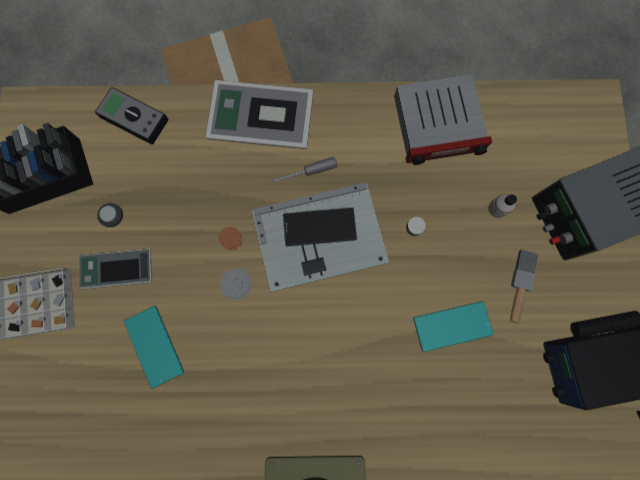

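View pics/scene0.png

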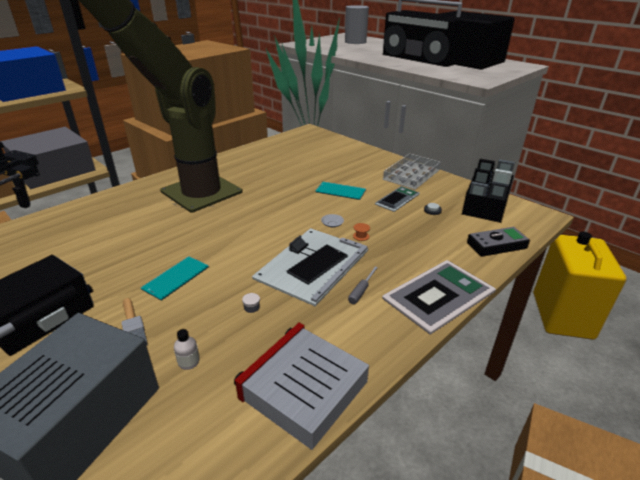

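The top view shows the jig at about (320,237), with its fence at the top edge and its end stop at the upper left. Candidates for the phone:
- black phone on the jig (320,226): this fits the description
- spare phone with its back off (115,268)
- turquoise decoys (153,346) and (453,326)

I'll check the choice in one crop and measure.

```bash
cat > h.py <<'E'
import numpy as np, cv2
from plant import r, eyes
def ray(s,uv,z):
    M=s["world_to_cam"];R=M[:3,:3];c=-R.T@M[:3,3]
    d=np.c_[np.atleast_2d(uv),np.ones(len(np.atleast_2d(uv)))]@np.linalg.inv(s["intrinsics"]).T@R
    return c+d*((z-c[2])/d[:,2])[:,None]
def proj(s,P):
    P=np.atleast_2d(P);p=(P@s["world_to_cam"][:3,:3].T+s["world_to_cam"][:3,3])@s["intrinsics"].T
    return p[:,:2]/p[:,2:]
def crop(s,u0,v0,w,h,k,name):
    cv2.imwrite(name,cv2.resize(s["frame"][v0:v0+h,u0:u0+w,::-1],None,fx=k,fy=k,interpolation=cv2.INTER_CUBIC))
E
python3 - <<'E'
from h import *
s=eyes.snapshot("top"); crop(s,240,175,160,120,5,"pics/crop1.png")
f=s["frame"].astype(int)
roi=np.zeros((480,640),bool);roi[175:300,240:400]=1
hsv=cv2.cvtColor(s["frame"],cv2.COLOR_RGB2HSV)
m=((hsv[...,1]<50)&(hsv[...,2]>90)|(hsv[...,2]<60))&roi
n,l,st,c=cv2.connectedComponentsWithStats(cv2.morphologyEx(m.astype(np.uint8),cv2.MORPH_OPEN,np.ones((3,3))))
for i in range(1,n):
    if st[i,4]>500:
        ct=max(cv2.findContours((l==i).astype(np.uint8),0,2)[0],key=cv2.contourArea)
        P=ray(s,ct[:,0,:],0.014)[:,:2]; print("plate",st[i],cv2.minAreaRect((P*1000).astype(np.float32)))
d=((hsv[...,2]<45)&roi).astype(np.uint8)
n,l,st,c=cv2.connectedComponentsWithStats(d)
for i in range(1,n):
    if st[i,4]>60:
        ct=max(cv2.findContours((l==i).astype(np.uint8),0,2)[0],key=cv2.contourArea)
        P=ray(s,ct[:,0,:],0.022)[:,:2]; print("dark",st[i],cv2.minAreaRect((P*1000).astype(np.float32)))
E
```

```text
plate [ 252  183  137  109 9739] ((567.1262817382812, -14.380950927734375), (193.1712646484375, 270.72943115234375), 13.122749328613281)
dark [ 284  208   72   47 2222] ((574.9938354492188, -15.801109313964844), (95.69586944580078, 155.5634002685547), 4.5882720947265625)
```

View pics/crop1.png

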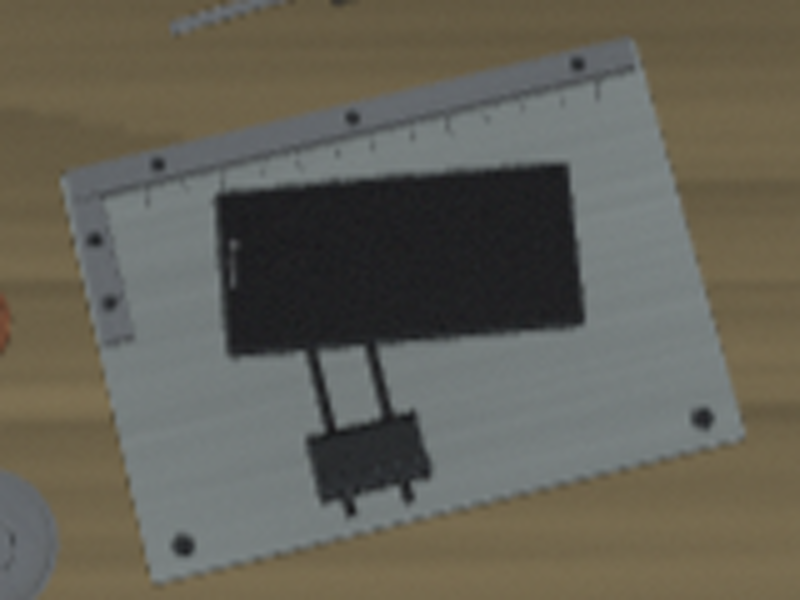

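The crop confirms the black phone on the jig, with corners at about (217,195), (568,165), (583,323) and (230,355) in crop pixels. The jaw is at (368,455), the fence along the top and the end stop at the left. Next I'll work out the poses in the jig frame.

```bash
cat >> h.py <<'E'
def jig(s=None):
    return np.load("jig.npy")  # x,y,theta
def toj(P):
    x,y,t=jig();c,n=np.cos(t),np.sin(t);d=np.atleast_2d(P)[:,:2]-[x,y];return d@np.array([[c,-n],[n,c]])
def tow(Q):
    x,y,t=jig();c,n=np.cos(t),np.sin(t);return np.atleast_2d(Q)@np.array([[c,n],[-n,c]])+[x,y]
def c2f(c): return np.array([240,175])+(np.array(c)+.5)/5-.5
def phone(s):
    hsv=cv2.cvtColor(s["frame"],cv2.COLOR_RGB2HSV);d=(hsv[...,2]<52).astype(np.uint8);d[:,:240]=0;d[:,400:]=0;d[:175]=0;d[300:]=0
    d=cv2.morphologyEx(d,cv2.MORPH_OPEN,np.ones((9,9)))
    n,l,st,c=cv2.connectedComponentsWithStats(d);i=1+np.argmax(st[1:,4])
    ct=max(cv2.findContours((l==i).astype(np.uint8),0,2)[0],key=cv2.contourArea)
    P=toj(ray(s,ct[:,0,:],0.021))*1000
    return cv2.minAreaRect(P.astype(np.float32))
E
python3 - <<'E'
from h import *
s=eyes.snapshot("top")
F=ray(s,c2f([[155,582],[745,437]]),.014)[:,:2]   # near left, near right plate corners
B=ray(s,c2f([[64,176],[633,40]]),.022)[:,:2]     # far fence top corners
FI=ray(s,c2f([[105,195],[635,68]]),.022)[:,:2] # inner fence
for a,b in ((F[0],F[1]),(B[0],B[1]),(FI[0],FI[1])): d=a-b;print(np.hypot(*d),np.arctan2(-d[0],d[1]))
print(np.hypot(*(B[0]-F[0])),np.hypot(*(B[1]-F[1])))
d=(F[0]-F[1])+(B[0]-B[1]);th=np.arctan2(-d[0],d[1]);c=(F.sum(0)+B.sum(0))/4
np.save("jig.npy",[*c,th]);print("jig",c,th)
print("corners",toj(np.r_[F,B,FI]).round(4))
print("phone corners",(toj(ray(s,c2f([[217,195],[568,165],[583,323],[230,355]]),.021))*1000).round(1),phone(s))
print("jaw back top",(toj(ray(s,c2f([[322,502],[432,472]]),.039))*1000).round(1),"front",(toj(ray(s,c2f([[307,438],[415,413]]),.022))*1000).round(1))
print("things",toj(ray(s,[[416,226],[503,205],[231,238],[236,283]],.03)).round(3))
E
```

```text
0.2675640338786914 0.22888049096942095
0.2644498106985715 0.229832646527669
0.24592089655833635 0.22991654371239856
0.18638843922174347 0.18664521270429177
jig [ 0.56554988 -0.01508613] 0.22935378195533948
corners [[-0.0932  0.1337]
 [-0.0933 -0.1339]
 [ 0.0932  0.1323]
 [ 0.0933 -0.1321]
 [ 0.0802  0.1164]
 [ 0.0803 -0.1295]]
phone corners [[ 68.4  67.6]
 [ 44.  -88.7]
 [-27.7 -76.7]
 [ -4.1  78.6]] ((20.336048126220703, -4.7834320068359375), (156.31422424316406, 73.55673217773438), 81.1669692993164)
jaw back top [[-79.7  54.7]
 [-78.4   5.6]] front [[-48.5  54.3]
 [-49.1   5.5]]
things [[-0.032 -0.211]
 [-0.033 -0.412]
 [ 0.04   0.191]
 [-0.06   0.201]]
```

```bash
cat >> h.py <<'E'
from scipy.spatial.transform import Rotation as Ro
def delta(Q,z):
    s=r.get_state();R=Ro.from_quat(s["eef_rot"]);t=jig()[2]
    T=Ro.from_matrix(np.array([[np.cos(t),np.sin(t),0],[np.sin(t),-np.cos(t),0],[0,0,-1]]).T if 0 else np.column_stack([[np.cos(t),np.sin(t),0],[np.sin(t),-np.cos(t),0],[0,0,-1]]))
    W=np.r_[tow(np.array(Q)/1000)[0],z]
    print("shift mm",(R.inv().apply(W-s["tool_pos"])*1000).round(1),"turn",np.degrees((R.inv()*T).as_rotvec()).round(2))
def here():
    s=r.get_state();print("clk",round(s["clock"],2),"jig mm",(toj(s["tool_pos"])*1000).round(1),"z",s["tool_pos"][2].round(4),"F",np.round(s["contact_force"],1),"open",round(s["opening"],2))
E
python3 - <<'E'
from h import *
delta((-42,14),0.12);here()
E
```

```text
shift mm [ 480.5 -421.4  118.6] turn [-0.06  0.01  8.57]
clk 0.2 jig mm [[-454.3 -474.4]] z 0.2382 F [-0.2  0.4  0.6] open 1.0
```

Call:
{"method": "move_arm", "body": {"motion": [[45, -40, 0, 0, 0, 2, 0], [90, -80, 0, 0, 0, 4, 0], [135, -120, 0, 0, 0, 6, 0], [180, -160, 10, 0, 0, 8, 0], [225, -200, 20, 0, 0, 8.57, 0]]}}

```text
clock: 0.82
tool_pos: [0.3671, -0.3101, 0.2187]
eef_rot: [0.993, 0.114, 0.0, 0.0]
contact_force: [0.5, -0.0, 0.4]
opening: 1.001
finger_force: 0.0
```

```bash
python3 -c "
from h import *
delta((-42,14),0.12);here()"
```

```text
shift mm [ 218.  -256.4   98.7] turn [ 0.04 -0.05 -0.05]
clk 0.82 jig mm [[-260.3 -242.1]] z 0.2187 F [ 0.5 -0.   0.4] open 1.0
```

Call:
{"method": "move_arm", "body": {"motion": [[40, -47, 5, 0, 0, 0, 0], [80, -94, 20, 0, 0, 0, 0], [120, -141, 35, 0, 0, 0, 0], [160, -188, 55, 0, 0, 0, 0], [200, -235, 75, 0, 0, 0, 0]]}}

```text
clock: 1.45
tool_pos: [0.5057, -0.0413, 0.1453]
eef_rot: [0.993, 0.114, 0.0, 0.0]
contact_force: [1.2, -1.4, 0.5]
opening: 1.001
finger_force: 0.0
```

```bash
python3 -c "
from h import *
delta((-42,14),0.06);here()"
```

```text
shift mm [ 22.2 -26.   85.3] turn [ 0.03 -0.04 -0.  ]
clk 1.45 jig mm [[-64.3 -11.9]] z 0.1453 F [ 1.2 -1.4  0.5] open 1.0
```

Call:
{"method": "move_arm", "body": {"motion": [[10, -12, 25, 0, 0, 0, 0], [20, -24, 60, 0, 0, 0, 0], [20, -24, 85, 0, 0, 0, 0], [20, -24, 85, 0, 0, 0, 0], [20, -24, 85, 0, 0, 0, 0]]}}

```text
clock: 2.08
tool_pos: [0.519, -0.0155, 0.0615]
eef_rot: [0.993, 0.114, 0.0, 0.0]
contact_force: [0.2, 0.0, 0.6]
opening: 1.001
finger_force: 0.0
```

```bash
python3 -c "
from h import *
delta((-42,14),0.016);here()
s=eyes.snapshot('top');crop(s,220,150,200,150,4,'pics/c2.png')"
```

```text
shift mm [ 3.4 -3.9 45.5] turn [ 0.02 -0.04 -0.04]
clk 2.08 jig mm [[-45.4  10.1]] z 0.0615 F [0.2 0.  0.6] open 1.0
```

View pics/c2.png

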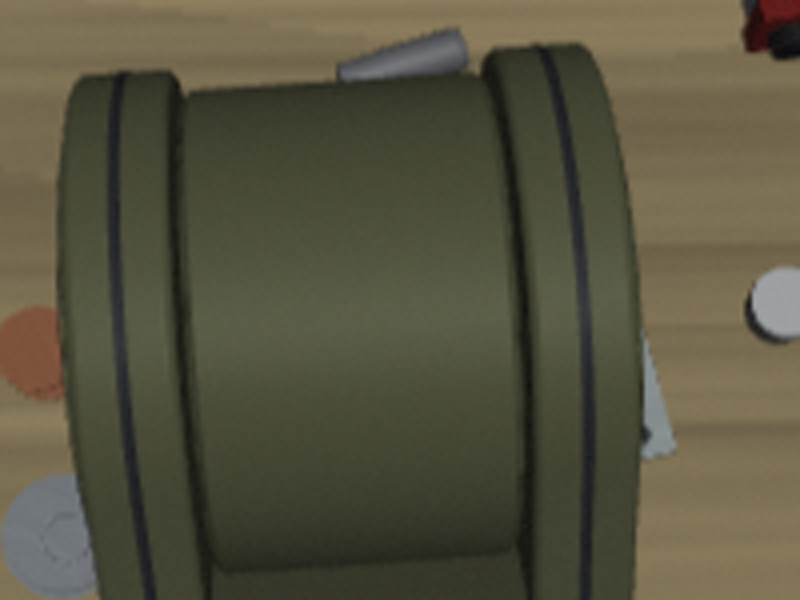

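The arm's wrist hides the jig from the top camera, and only the flux jar (785,300) and part of the plate's right edge show. I'll use the scene camera while working here.

Call:
{"method": "move_arm", "body": {"motion": [[3, -4, 15, 0, 0, 0, 0], [3, -4, 30, 0, 0, 0, 0], [3, -4, 40, 0, 0, 0, 0], [3, -4, 45, 0, 0, 0, 0], [3, -4, 45, 0, 0, 0, 0]]}}

```text
clock: 2.75
tool_pos: [0.5205, -0.0107, 0.0154]
eef_rot: [0.993, 0.114, -0.0, 0.0]
contact_force: [-0.8, -0.3, -0.3]
opening: 1.0
finger_force: 0.0
```

```bash
python3 -c "
from h import *
delta((-8,14),0.016);here()
s=eyes.snapshot('scene');crop(s,230,200,160,120,5,'pics/c3.png')"
```

```text
shift mm [34.9  0.5 -0.6] turn [ 0.    0.04 -0.01]
clk 2.75 jig mm [[-42.9  14.5]] z 0.0154 F [-0.8 -0.3 -0.3] open 1.0
```

View pics/c3.png

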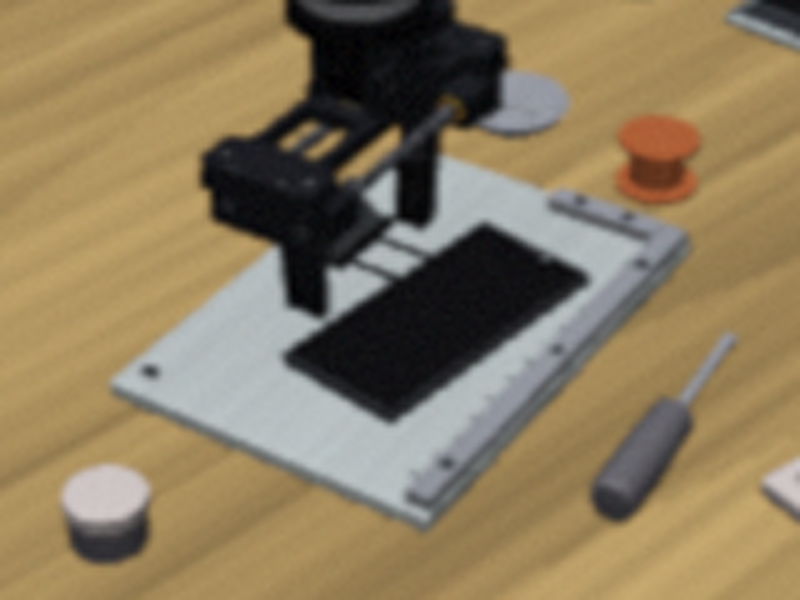

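In the scene view both fingertips, at (305,300) and (415,215), are just above the plate. They sit behind the phone's near edge and straddle the jaw, so I can push.

Call:
{"method": "move_arm", "body": {"motion": [[6, 0, -0.5, 0, 0, 0, 0], [12, 0, -0.5, 0, 0, 0, 0], [18, 0, -0.5, 0, 0, 0, 0], [24, 0, -0.5, 0, 0, 0, 0], [30, 0, -0.5, 0, 0, 0, 0]]}}

```text
clock: 3.42
tool_pos: [0.5502, -0.0039, 0.0163]
eef_rot: [0.993, 0.114, -0.0, 0.0]
contact_force: [-2.3, 0.3, 0.9]
opening: 0.999
finger_force: 0.8
```

```bash
python3 -c "
from h import *
delta((-5,14),0.0155);here()
s=eyes.snapshot('scene');crop(s,230,200,160,120,5,'pics/c4.png')"
```

```text
shift mm [7.4 0.4 0.8] turn [ 0.01  0.02 -0.02]
clk 3.42 jig mm [[-12.4  14.4]] z 0.0163 F [-2.3  0.3  0.9] open 1.0
```

View pics/c4.png

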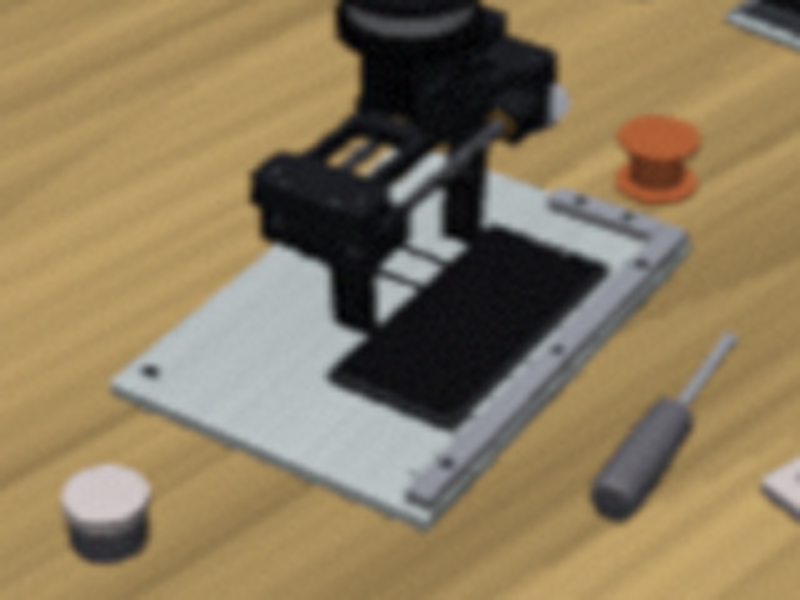

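The phone, with its right end at (400,400), is now parallel to the fence and a few mm short of it.

Call:
{"method": "move_arm", "body": {"motion": [[2, 0, 0.5, 0, 0, 0, 0], [4, 0, 0.5, 0, 0, 0, 0], [6, 0, 0.5, 0, 0, 0, 0], [8, 0, 0.5, 0, 0, 0, 0], [8, 0, 0.5, 0, 0, 0, 0]]}}

```text
clock: 4.1
tool_pos: [0.556, -0.0022, 0.0157]
eef_rot: [0.993, 0.114, -0.002, 0.0]
contact_force: [-5.3, -1.4, 3.3]
opening: 1.001
finger_force: 2.6
```

```bash
python3 -c "
from h import *
delta((-20,14),0.05);here()"
```

```text
shift mm [-13.8   0.7 -34.3] turn [-0.02  0.19 -0.  ]
clk 4.1 jig mm [[-6.3 14.7]] z 0.0157 F [-5.3 -1.4  3.3] open 1.0
```

Call:
{"method": "move_arm", "body": {"motion": [[-8, 0, 0, 0, 0, 0, 0], [-10, 0, -35, 0, 0, 0, 0.5], [0, 40, -70, 0, 0, 0, 1], [25, 90, -70, 0, 0, 0, 1], [47, 133, -70, 0, 0, 0, 1]], "newtons": 10}}

```text
clock: 4.72
tool_pos: [0.6364, -0.1228, 0.0871]
eef_rot: [0.993, 0.114, 0.003, 0.001]
contact_force: [-0.2, -0.1, -1.1]
opening: 0.57
finger_force: 0.0
```

Call:
{"method": "move_arm", "body": {"motion": [[0, 0, 0, 0, 0, 0, 1], [0, 0, 0, 0, 0, 0, 1]]}}

```text
clock: 4.97
tool_pos: [0.6337, -0.12, 0.0856]
eef_rot: [0.993, 0.115, 0.0, -0.0]
contact_force: [0.2, 0.5, 0.1]
opening: 0.346
finger_force: 0.0
```

```bash
python3 -c "
from h import *
delta((42,-120),0.0155);here()
s=eyes.snapshot('scene');crop(s,230,200,160,120,5,'pics/c5.png')"
```

```text
shift mm [-0.5  2.4 70.1] turn [-0.04 -0.05  0.01]
clk 4.97 jig mm [[  42.5 -117.7]] z 0.0856 F [0.2 0.5 0.1] open 0.35
```

View pics/c5.png

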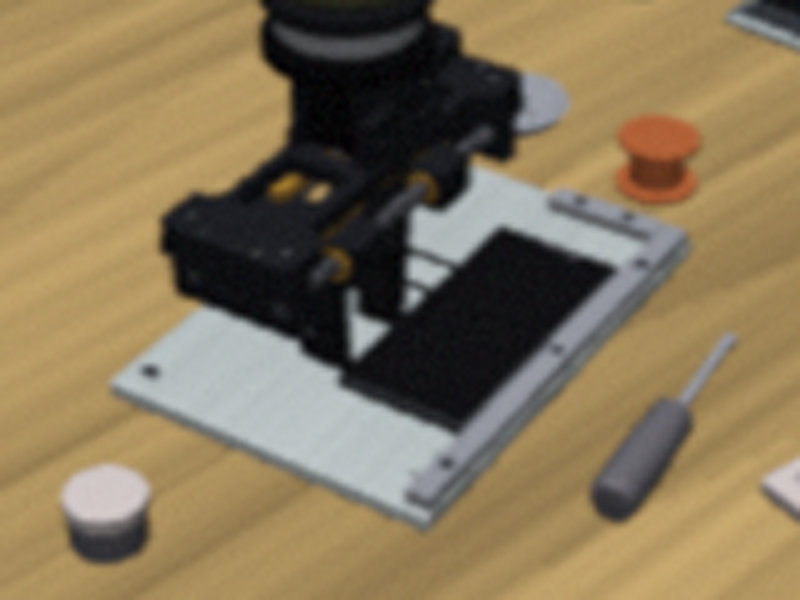

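The phone now lies along the fence, with its right-end corners at (345,380) and (455,428). I'll work out the position of its right end.

```bash
python3 -c "
from h import *
s=eyes.snapshot('scene')
c=np.array([230,200])+(np.array([[345,380],[457,428],[500,230],[612,265]])+.5)/5-.5
print((toj(ray(s,c,.021))*1000).round(1))"
```

```text
[[ 11.5 -77.2]
 [ 78.1 -78.6]
 [  8.4  77.9]
 [ 75.7  82. ]]
```

Call:
{"method": "move_arm", "body": {"motion": [[0, 2, 0, 0, 0, 0, 1], [0, 2, 20, 0, 0, 0, 1], [0, 2, 30, 0, 0, 0, 1], [0, 2, 30, 0, 0, 0, 1]]}}

```text
clock: 5.58
tool_pos: [0.6329, -0.1224, 0.0541]
eef_rot: [0.993, 0.115, -0.001, -0.0]
contact_force: [0.3, 0.8, 0.1]
opening: 0.008
finger_force: 0.0
```

Call:
{"method": "move_arm", "body": {"motion": [[0, 0, 15, 0, 0, 0, 1], [0, 0, 30, 0, 0, 0, 1], [0, 0, 38, 0, 0, 0, 1], [0, 0, 38, 0, 0, 0, 1]]}}

```text
clock: 6.08
tool_pos: [0.6335, -0.1227, 0.0168]
eef_rot: [0.993, 0.114, -0.001, -0.0]
contact_force: [-0.9, -0.2, 0.0]
opening: 0.008
finger_force: 0.0
```

Call:
{"method": "move_arm", "body": {"motion": [[0, -7, 0, 0, 0, 0, 1], [0, -14, 0, 0, 0, 0, 1], [0, -21, 0, 0, 0, 0, 1], [0, -28, 0, 0, 0, 0, 1], [0, -35, 0, 0, 0, 0, 1]]}}

```text
clock: 6.7
tool_pos: [0.6264, -0.0888, 0.0181]
eef_rot: [0.993, 0.114, 0.0, 0.0]
contact_force: [1.0, -1.0, 2.0]
opening: 0.005
finger_force: 0.8
```

```bash
python3 -c "
from h import *
delta((42,-60),0.0155);here()"
```

```text
shift mm [ -0.5 -25.6   2.5] turn [ 0.06 -0.03 -0.02]
clk 6.7 jig mm [[ 42.5 -85.6]] z 0.0181 F [ 1. -1.  2.] open 0.01
```

Call:
{"method": "move_arm", "body": {"motion": [[0, -4, 2, 0, 0, 0, 1], [0, -8, 2, 0, 0, 0, 1], [0, -12, 2, 0, 0, 0, 1], [0, -16, 2, 0, 0, 0, 1], [0, -20, 2, 0, 0, 0, 1]]}}

```text
clock: 7.32
tool_pos: [0.6218, -0.0692, 0.016]
eef_rot: [0.993, 0.114, 0.0, 0.0]
contact_force: [1.4, -3.3, 3.5]
opening: 0.005
finger_force: 1.7
```

```bash
python3 -c "
from h import *
delta((42,-60),0.0155);here()
s=eyes.snapshot('scene');crop(s,230,200,160,120,5,'pics/c6.png')"
```

```text
shift mm [-0.5 -5.5  0.4] turn [ 0.02 -0.02 -0.02]
clk 7.33 jig mm [[ 42.5 -65.5]] z 0.016 F [ 1.4 -3.3  3.5] open 0.01
```

View pics/c6.png

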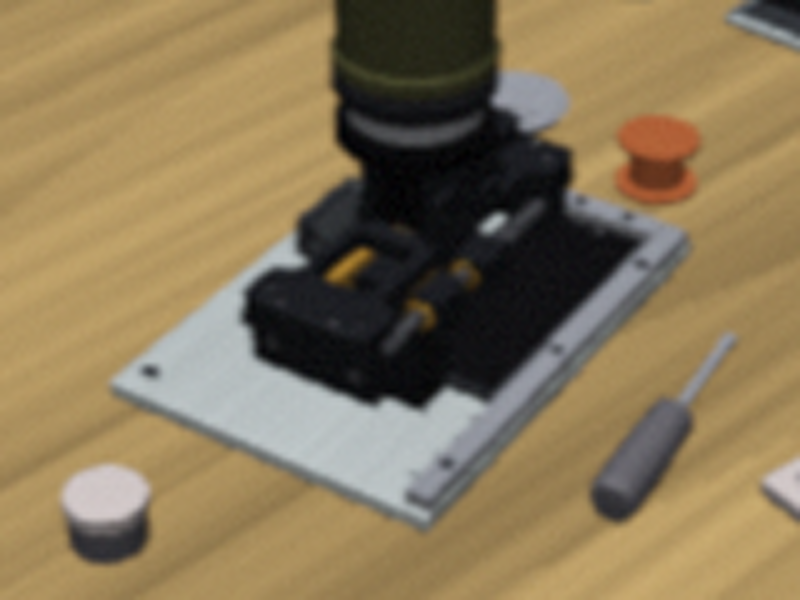

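The phone's left end at (625,235) is a few mm short of the end stop. I'll push on gently and watch the force.

Call:
{"method": "move_arm", "body": {"motion": [[0, -1.5, 0, 0, 0, 0, 1], [0, -3, 0, 0, 0, 0, 1], [0, -4.5, 0, 0, 0, 0, 1], [0, -6, 0, 0, 0, 0, 1], [0, -6, 0, 0, 0, 0, 1]]}}

```text
clock: 8.0
tool_pos: [0.6202, -0.0631, 0.0158]
eef_rot: [0.993, 0.114, -0.0, -0.0]
contact_force: [0.4, -2.6, 2.0]
opening: 0.006
finger_force: 1.3
```

```bash
python3 -c "
from h import *
delta((42,-59),0.0155);here()"
```

```text
shift mm [-0.3 -0.1  0.3] turn [-0.02  0.    0.  ]
clk 8.0 jig mm [[ 42.3 -59.1]] z 0.0158 F [ 0.4 -2.6  2. ] open 0.01
```

Call:
{"method": "move_arm", "body": {"motion": [[0, -1, 0, 0, 0, 0, 1], [0, -2, 0, 0, 0, 0, 1], [0, -3, 0, 0, 0, 0, 1], [0, -3, 0, 0, 0, 0, 1]]}}

```text
clock: 8.5
tool_pos: [0.6199, -0.062, 0.0158]
eef_rot: [0.993, 0.114, 0.0, 0.001]
contact_force: [1.2, -5.1, 1.8]
opening: 0.005
finger_force: 2.9
```

```bash
python3 -c "
from h import *
here()"
```

```text
clk 8.5 jig mm [[ 42.3 -58.1]] z 0.0158 F [ 1.2 -5.1  1.8] open 0.01
```

Call:
{"method": "move_arm", "body": {"motion": [[0, 8, 0, 0, 0, 0, 1], [0, 10, -40, 0, 0, 0, 1], [-30, 5, -70, 0, 0, 0, 1], [-70, -25, -70, 0, 0, 0, 1], [-110, -60, -70, 0, 0, 0, 1]]}}

```text
clock: 9.12
tool_pos: [0.4973, -0.0259, 0.086]
eef_rot: [0.993, 0.114, 0.0, -0.001]
contact_force: [-0.2, 0.1, -0.2]
opening: 0.003
finger_force: 0.0
```

Call:
{"method": "move_arm", "body": {"motion": [[-20, -20, 0, 0, 0, 0, 1], [-33, -28, 0, 0, 0, 0, 1], [-33, -28, 0, 0, 0, 0, 1]]}}

```text
clock: 9.5
tool_pos: [0.4587, -0.0059, 0.0856]
eef_rot: [0.993, 0.115, -0.001, -0.001]
contact_force: [0.6, 0.1, 0.4]
opening: 0.0
finger_force: 0.0
```

```bash
python3 -c "
from h import *
delta((-101,30),0.026);here()
s=eyes.snapshot('scene');crop(s,230,200,160,120,5,'pics/c7.png')"
```

```text
shift mm [ 1.1  3.3 59.6] turn [-0.1   0.15  0.12]
clk 9.5 jig mm [[-102.    33.2]] z 0.0856 F [0.6 0.1 0.4] open 0.0
```

View pics/c7.png

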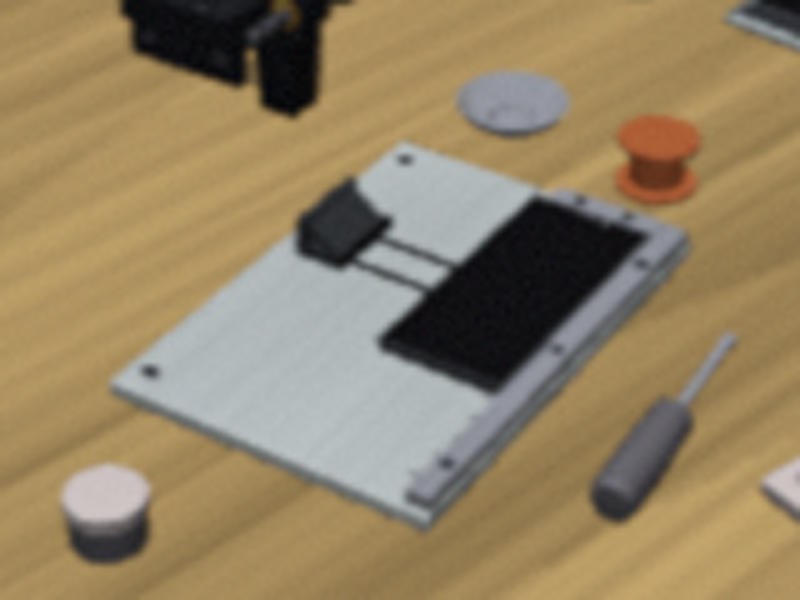

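The phone sits in the corner against the fence and the end stop, and the jaw is at (345,225). I'll lower the fingers behind the jaw and push.

Call:
{"method": "move_arm", "body": {"motion": [[0, 3, 20, 0, 0, 0, 1], [0, 3, 40, 0, 0, 0, 1], [0, 3, 55, 0, 0, 0, 1], [0, 3, 58, 0, 0, 0, 1], [0, 3, 58, 0, 0, 0, 1]]}}

```text
clock: 10.18
tool_pos: [0.4612, -0.0102, 0.0278]
eef_rot: [0.993, 0.114, 0.0, 0.0]
contact_force: [-1.1, -0.4, 0.4]
opening: 0.007
finger_force: 0.0
```

Call:
{"method": "move_arm", "body": {"motion": [[8, 0, 0, 0, 0, 0, 1], [16, 0, 0, 0, 0, 0, 1], [24, 0, 0, 0, 0, 0, 1], [32, 0, 0, 0, 0, 0, 1], [40, 0, 0, 0, 0, 0, 1]]}}

```text
clock: 10.8
tool_pos: [0.5, -0.0011, 0.0278]
eef_rot: [0.993, 0.114, -0.0, 0.0]
contact_force: [-4.3, -0.8, 3.8]
opening: 0.004
finger_force: 2.3
```

```bash
python3 -c "
from h import *
delta((-35,30),0.026);here()"
```

```text
shift mm [25.6 -1.5  1.8] turn [ 0.01  0.05 -0.01]
clk 10.8 jig mm [[-60.6  28.5]] z 0.0278 F [-4.3 -0.8  3.8] open 0.0
```

Call:
{"method": "move_arm", "body": {"motion": [[5, 0, 0, 0, 0, 0, 1], [10, 0, 0, 0, 0, 0, 1], [15, 0, 0, 0, 0, 0, 1], [19, 0, 0, 0, 0, 0, 1], [22, 0, 0, 0, 0, 0, 1]]}}

```text
clock: 11.42
tool_pos: [0.5217, 0.0039, 0.0278]
eef_rot: [0.993, 0.114, 0.0, 0.0]
contact_force: [-3.7, -1.9, 3.2]
opening: 0.005
finger_force: 2.1
```

Call:
{"method": "move_arm", "body": {"motion": [[1, 0, 0, 0, 0, 0, 1], [2, 0, 0, 0, 0, 0, 1], [2, 0, 0, 0, 0, 0, 1]]}}

```text
clock: 11.8
tool_pos: [0.5234, 0.0043, 0.0278]
eef_rot: [0.993, 0.114, 0.0, 0.0]
contact_force: [-3.9, -0.9, 2.6]
opening: 0.003
finger_force: 1.9
```

```bash
python3 -c "
from h import *
delta((-35,30),0.026);here()"
```

```text
shift mm [ 1.7 -1.5  1.8] turn [ 0.01 -0.   -0.01]
clk 11.8 jig mm [[-36.7  28.5]] z 0.0278 F [-3.9 -0.9  2.6] open 0.0
```

Call:
{"method": "move_arm", "body": {"motion": [[1, 0, 0, 0, 0, 0, 1], [2, 0, 0, 0, 0, 0, 1], [3, 0, 0, 0, 0, 0, 1], [3, 0, 0, 0, 0, 0, 1]]}}

```text
clock: 12.3
tool_pos: [0.5237, 0.0044, 0.0277]
eef_rot: [0.993, 0.114, -0.003, 0.0]
contact_force: [-8.1, -2.6, 7.1]
opening: 0.009
finger_force: 3.9
```

Call:
{"method": "move_arm", "body": {"motion": [[1.5, 0, 0, 0, 0, 0, 1], [1.5, 0, 0, 0, 0, 0, 1], [-8, 0, 0, 0, 0, 0, 1], [-20, 0, 0, 0, 0, 0, 1], [-25, 0, -50, 0, 0, 0, 1]]}}

```text
clock: 12.92
tool_pos: [0.4999, -0.0004, 0.0756]
eef_rot: [0.993, 0.115, -0.003, -0.0]
contact_force: [0.7, -0.6, 0.8]
opening: 0.006
finger_force: 0.0
```

Call:
{"method": "move_arm", "body": {"motion": [[-30, 40, -40, 0, 0, 0, 1], [-60, 100, -60, 0, 0, 0, 1], [-80, 160, -60, 0, 0, 0, 1], [-80, 220, -60, 0, 0, 0, 1], [-80, 240, -60, 0, 0, 0, 1]]}}

```text
clock: 13.55
tool_pos: [0.4789, -0.2575, 0.1382]
eef_rot: [0.994, 0.112, 0.001, 0.002]
contact_force: [-0.2, 0.4, 0.1]
opening: 0.004
finger_force: 0.0
```

```bash
python3 -c "
from h import *
here()
s=eyes.snapshot('top');crop(s,240,175,160,120,5,'pics/c8.png');print(phone(s))"
```

```text
clk 13.55 jig mm [[-139.5 -216.4]] z 0.1382 F [-0.2  0.4  0.1] open 0.0
((33.40837860107422, 38.09837341308594), (156.3779296875, 92.70501708984375), 89.8746109008789)
```

View pics/c8.png

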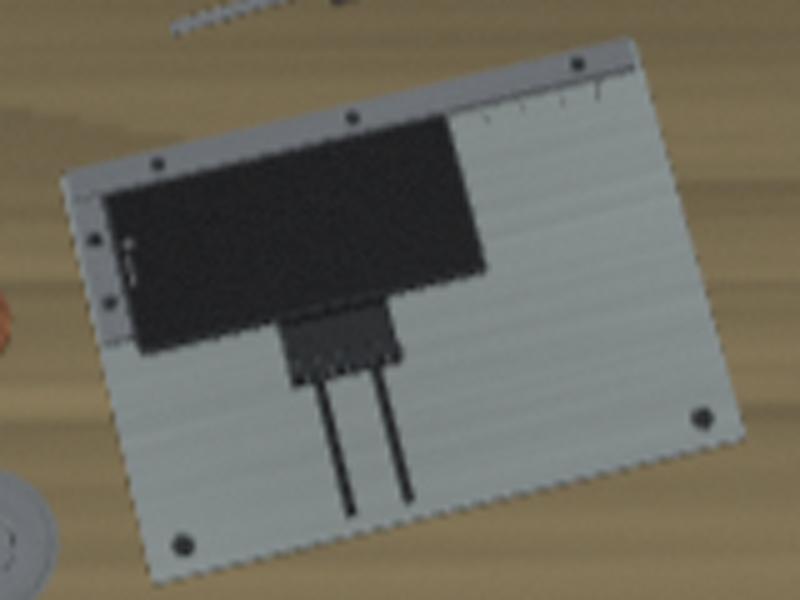

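The phone is square in the corner: its y centre is at 38.1 mm and its angle is about 0.1°. Its left end meets the end stop at (105,200)–(140,350), and the jaw touches its near edge at (335,305). The arm is clear, so I'm handing in.

```bash
python3 -c "
from plant import *
print(finish_job())"
```

```text
the job is handed in; nothing more can be done
None
```

I handed the job in after about 14 s: the last picture shows the phone square in the corner against the fence and end stop, with the jaw touching its near edge and the arm clear. The hand-in returned no verdict.

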